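Put the leather-cutting dies back in their bays

TASK

The cutting is done: put each of the four leather-cutting dies back into the bay of the die rack that bears its own painted silhouette, standing flat, in the middle of the bay, the oval and the tag lying along their silhouettes (either end first). Set them down rather than drop them, for their edges chip, and leave the bottle of dye standing where it is.

Things in the scene. Friction and masses are not known exactly. Their poses are not given: they have to be found in the camera images.
- die_round_center (a point): Centre (half-way up) of the loose RED round cutting die: a hollow steel ring, 3 mm wall, 50 mm high, painted outside, bare at the foot, a 5 mm bridge inside along its x; 56 mm across, no long side. Grip from above across its y, 56 mm wide. z up; about 0.24 kg. Starts upright on the cream board (12 mm thick), 25 mm or more clear all round.
- die_hex_center (a point): Centre (half-way up) of the loose YELLOW hexagonal cutting die: a hollow steel ring, 3 mm wall, 50 mm high, painted outside, bare at the foot, a 5 mm bridge inside along its x; 52 mm across the flats, 60 mm across the corners; two flats face its +y and -y. Grip from above across its y, 52 mm wide. z up; about 0.24 kg. Starts upright on the cream board (12 mm thick), 25 mm or more clear all round.
- die_oval_center (a point): Centre (half-way up) of the loose BLUE oval cutting die: a hollow steel ring, 3 mm wall, 50 mm high, painted outside, bare at the foot, a 5 mm bridge inside along its x; 72 mm long (its x) and 46 mm wide (its y). Grip from above across its y, 46 mm wide. z up; about 0.24 kg. Starts upright on the cream board (12 mm thick), 25 mm or more clear all round.
- die_tag_center (a point): Centre (half-way up) of the loose GREEN luggage-tag shaped cutting die: a hollow steel ring, 3 mm wall, 50 mm high, painted outside, bare at the foot, a 5 mm bridge inside along its x; 74 mm long (its x) and 44 mm wide (its y), square at -x, clipped corners at +x. Grip from above across its y, 44 mm wide. z up; about 0.24 kg. Starts upright on the cream board (12 mm thick), 25 mm or more clear all round.
- bay_round_floor (a point): Floor centre of the fixed bay with the RED round silhouette (true size, centred, long side along the bay's x) on its grey floor. Inside 105 mm (its x) by 90 mm (its y); walls 4 mm thick rise 6 mm above the floor, as does the rack's rim. z up. One of four bays, two by two, 115 mm apart in x, 100 mm in y; their places change. A die standing here has its centre 25 mm above this point.
- bay_hex_floor (a point): Floor centre of the fixed bay with the YELLOW hexagonal silhouette (true size, centred, long side along the bay's x) on its grey floor. Inside 105 mm (its x) by 90 mm (its y); walls 4 mm thick rise 6 mm above the floor, as does the rack's rim. z up. One of four bays, two by two, 115 mm apart in x, 100 mm in y; their places change. A die standing here has its centre 25 mm above this point.
- bay_oval_floor (a point): Floor centre of the fixed bay with the BLUE oval silhouette (true size, centred, long side along the bay's x) on its grey floor. Inside 105 mm (its x) by 90 mm (its y); walls 4 mm thick rise 6 mm above the floor, as does the rack's rim. z up. One of four bays, two by two, 115 mm apart in x, 100 mm in y; their places change. A die standing here has its centre 25 mm above this point.
- bay_tag_floor (a point): Floor centre of the fixed bay with the GREEN luggage-tag shaped silhouette (true size, centred, long side along the bay's x) on its grey floor. Inside 105 mm (its x) by 90 mm (its y); walls 4 mm thick rise 6 mm above the floor, as does the rack's rim. z up. One of four bays, two by two, 115 mm apart in x, 100 mm in y; their places change. A die standing here has its centre 25 mm above this point.
- dye_center (a point): Centre (half-way up) of the closed loose bottle of dye, amber with black cap and white label, 36 mm across, 85 mm high, upright on the board among the dies; not to be moved. (A white and brown thread bobbin, 38 mm across, 36 mm high, stands among them too, likewise clear of each die.)

How it is judged:
At the end, for the whole second after the job is handed in: Each die stands flat and upright (0.1 rad) in the bay with its own silhouette, centre within 15 mm of the bay's centre, oval and tag within 0.25 rad of the bay's length either way round; all released and at rest; the dye bottle upright within 25 mm of its place (horizontal distance between die_round_center and bay_round_floor below 0.015 m and z of die_round_center in the frame of bay_round_floor between 0.021 and 0.029 m and angle between each of die_round_center, die_hex_center, die_oval_center, die_tag_center's own z axis and vertical below 0.1 rad and linear speed of each of die_round, die_hex, die_oval, die_tag below 0.02 m/s and horizontal distance between die_hex_center and bay_hex_floor below 0.015 m and z of die_hex_center in the frame of bay_hex_floor between 0.021 and 0.029 m and horizontal distance between die_oval_center and bay_oval_floor below 0.015 m and z of die_oval_center in the frame of bay_oval_floor between 0.021 and 0.029 m and angle between the x axis of die_oval_center and the x axis of bay_oval_floor, either way round below 0.25 rad and horizontal distance between die_tag_center and bay_tag_floor below 0.015 m and z of die_tag_center in the frame of bay_tag_floor between 0.021 and 0.029 m and angle between the x axis of die_tag_center and the x axis of bay_tag_floor, either way round below 0.25 rad and angle between dye_center's own z axis and vertical below 0.15 rad and distance of dye_center from where it was at the start of the episode below 0.025 m); the robot touches nothing.
It fails at once if The dye bottle is knocked over or pushed more than 25 mm from its place (angle between dye_center's own z axis and vertical above 0.35 rad or distance of dye_center from where it was at the start of the episode above 0.025 m).
It fails at once if A die is dropped: let go in the air more than 15 mm above its standing height ((z of die_round_center in the frame of bay_round_floor above 0.04 m and contact force between die_round and anything else below 0.05 N) or (z of die_hex_center in the frame of bay_hex_floor above 0.04 m and contact force between die_hex and anything else below 0.05 N) or (z of die_oval_center in the frame of bay_oval_floor above 0.04 m and contact force between die_oval and anything else below 0.05 N) or (z of die_tag_center in the frame of bay_tag_floor above 0.04 m and contact force between die_tag and anything else below 0.05 N)).
It also fails if it takes over 112 s, if anything falls off the work surface, if the arm or the gripper's body presses on something with over 40 N, if the wrist force passes 120 N, or if a joint passes its speed limit or range.

ROBOT

A 6-joint arm with a two-finger parallel gripper is mounted at the origin on the work surface. World frame = base frame: x ahead of the robot, y to its left, z up, the work surface at z = 0. Lengths are in m, angles in rad, forces in N, time in s.
With the tool pointing down it reaches from about 0.25 to 0.725 m from the base axis. Payload 4 kg.
Tool frame: the origin (TCP) lies midway between the tips of the shut fingers; the grasp point (between the pads) lies 19 mm behind it; y points along the fingers, z is the direction in which the jaws open and shut, and the axes are right-handed (so a half turn about y gives the same grasp; the last joint's range is limited). The gripper opens to 85 mm and grips with 20 to 120 N. Pads are 22 mm wide; open, the fingers measure 114 mm over their backs; the gripper's body (76 mm by 85 mm) begins 54 mm behind the grasp point. The pads swing forward as they close: fully open they stand 13 mm farther back than shut.
Start: joints at [1.298, 0.241, 0.005, 1.335, 0, 1.571], TCP at [0.135, 0.482, 0.231] pointing down, gripper open.
Joint ranges: [-2.72, 2.72], [-1.05, 1.87], [-1.09, 1.28], [-1.99, 2.15], [-1.42, 1.44], [-3.14, 3.14]. Speed limits (rad/s): [2.79, 2.79, 3.14, 3.14, 3.14, 3.14].

INTERFACE

Orientations are given as a unit quaternion [x, y, z, w].
In Python, from workcell import bot gives the robot as it stands. The module is installed in compiled form; this text tells all that it offers.
- The arm moves only by the shell command python3 -m handwheel 'ROWS' [OPENING]. ROWS is JSON, a list of rows, each a list of 6 numbers: the shift along the tool's x, y, z in units of 25 mm (1.0 is 25 mm), then the turn, a rotation vector about the tool's x, y, z in units of 10 degrees (1.0 is 10 degrees). A call has exactly 5 rows; each row is the pose to reach, as a shift and turn from the pose commanded when the call began, along the tool's axes at that moment; what a row does not reach only later rows make up. A row lasts 1/8 s, in which the tool goes at most 62.5 mm and 10.7 degrees, less where a joint would pass 70% of its speed; a pose out of reach is approached as far as the arm can. A call with a gripper value outside its range is refused whole. OPENING is the gripper command: -1 is shut, 1 is fully open, values between are in proportion, set as the call begins (- or left out, the last holds). The fingers move at their own pace and stop on an object; the grip force is fixed at half the most. Time passes only in rows, so rows that repeat a pose let the fingers close, or fill a call up. It gives the time, the measured TCP pose, the force and the opening at its end, in the units of the state.
- bot.get_obs(): the state, without advancing time (a new reading comes with each control period).
- bot.camera(name): name is "scene" or "top" or "wrist"; returns a dict with "color" (480x640x3 uint8, red, green, blue), "fx", "fy", "cx", "cy" (pixels), "dist_coeffs" ([k1, k2, p1, p2, k3] as OpenCV has them; the pictures are not rectified), "rvec" (rotation vector, rad) and "tvec" (3), from world to camera coordinates, as OpenCV has them. Camera axes: x right, y down, z forward; pixel columns grow to the right and rows downward; lengths in m; the calibration is good to about 2 mm. A picture is of the moment at which its call begins. There is no depth.
- bot.job_done(): hands the job in, once; it reports no verdict.
The state is a dict: "clock": time; "joint_pos": joint angles; "joint_vel": joint speeds; "tau": joint torques, N m; "eef_pos": TCP position; "tool_rot": TCP orientation; "ft_force": force on the tool from outside, world axes, zero at the start; "ft_torque": the same for the moment, N m; "grip_width": finger opening in m.
Only numpy, scipy, OpenCV 4.12 (cv2) and the standard library are available. Lean on these libraries where they do the work, as an engineer would, in place of code of your own. Each camera call takes 0.05 s, during which the arm holds its last target.

## Working session

There is one attempt and no reset: what is moved stays moved. The work goes in short steps, Python scripts to look and compute and a shell command to move; the robot and the scene stay as the last step left them, time stands still between calls to the robot, and variables do not carry over. Pictures are saved under pics/ and viewed, and the job is handed in when it is done.

```bash
mkdir -p pics
python3 - <<'E'
from workcell import bot
import cv2,json
for n in("top","scene","wrist"):
    c=bot.camera(n); cv2.imwrite(f"pics/{n}0.png",c["color"][:,:,::-1])
    print(n,{k:(v if not hasattr(v,'tolist') else v.tolist()) for k,v in c.items() if k!="color"})
print(bot.get_obs())
E
```

```text
top {'fx': 523.7659238379829, 'fy': 523.7659238379829, 'cx': 319.6226389533992, 'cy': 239.83944479831248, 'dist_coeffs': [0.04484157187409674, 0.0, 0.0, 0.0, 0.0], 'rvec': [2.168145946349682, -2.1603564045859502, 0.1731013941946825], 'tvec': [-0.02598510227505419, 0.5463863169918289, 0.8938479198143586]}
scene {'fx': 565.3971633647129, 'fy': 565.3971633647129, 'cx': 314.7108380955963, 'cy': 229.4646153244273, 'dist_coeffs': [-0.1122351209897529, 0.0, 0.0, 0.0, 0.0], 'rvec': [1.3423940097343183, 2.140386456156616, -0.9790239242055309], 'tvec': [0.2398414864596952, -0.27396587235720354, 1.410807183159499]}
wrist {'fx': 427.8274632766125, 'fy': 427.8274632766125, 'cx': 321.2001635742925, 'cy': 239.85477614425542, 'dist_coeffs': [-0.05767921907756314, 0.0, 0.0, 0.0, 0.0], 'rvec': [-2.3274389318009745, -1.7671938320533949, -0.2309374843257497], 'tvec': [-0.4996200033862405, -0.03276414464461227, 0.37785756742063586]}
{'clock': 0.15, 'joint_pos': array([ 1.29801836e+00,  2.41267324e-01,  4.05245892e-03,  1.33518651e+00,
       -1.21096045e-05,  1.57079079e+00]), 'joint_vel': array([-0.00134055, -0.0030451 ,  0.00508263,  0.00087497, -0.00138768,
       -0.0025002 ]), 'tau': array([-4.81227926e-04, -3.72635007e+01,  2.52638304e+01,  1.23241270e-02,
        2.87655348e-05,  1.47101765e-06]), 'eef_pos': array([0.13458216, 0.48106442, 0.23061093]), 'tool_rot': array([ 0.70110301, -0.0962138 ,  0.09606796, -0.69997744]), 'ft_force': array([-0.22343961,  0.29475913, -0.33628012]), 'ft_torque': array([-0.06298424, -0.0345088 , -0.04752259]), 'grip_width': 0.08524942314648733}
```

View pics/top0.png

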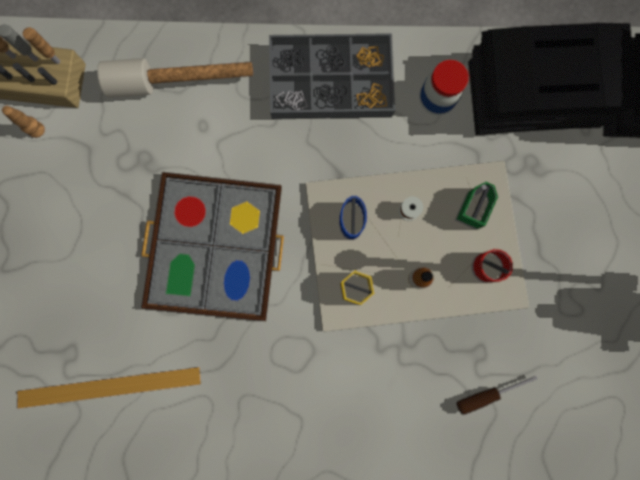

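View pics/scene0.png

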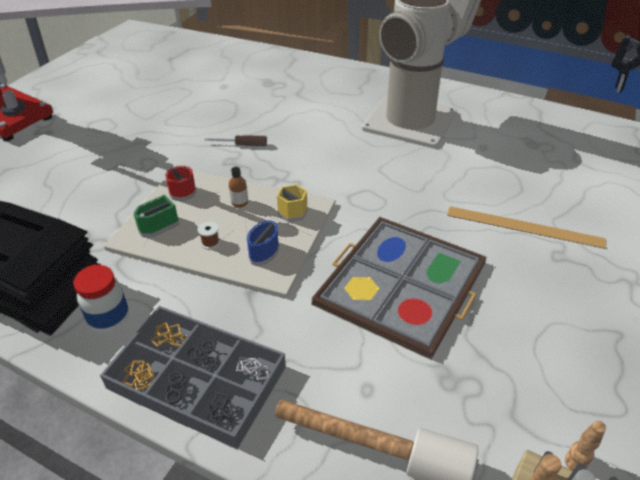

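View pics/wrist0.png

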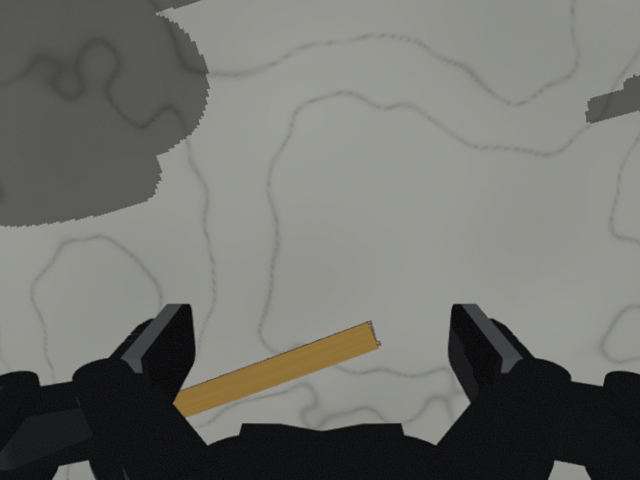

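```bash
cat > h.py <<'E'
import numpy as np,cv2
from workcell import bot
from scipy.optimize import minimize
from scipy.spatial.transform import Rotation as R
def proj(c,P):
    return cv2.projectPoints(np.asarray(P,float).reshape(-1,3),np.array(c["rvec"]),np.array(c["tvec"]),np.array([[c["fx"],0,c["cx"]],[0,c["fy"],c["cy"]],[0,0,1]]),np.array(c["dist_coeffs"]))[0][:,0]
def world(c,uv,z):
    K=np.array([[c["fx"],0,c["cx"]],[0,c["fy"],c["cy"]],[0,0,1]])
    n=cv2.undistortPoints(np.asarray(uv,float).reshape(-1,1,2),K,np.array(c["dist_coeffs"]))[:,0]
    Rm=cv2.Rodrigues(np.array(c["rvec"]))[0];t=np.array(c["tvec"]).ravel();C=-Rm.T@t
    d=np.c_[n,np.ones(len(n))]@Rm
    return C+d*((z-C[2])/d[:,2])[:,None]
a=np.linspace(0,2*np.pi,49)[:-1]
O={"round":np.c_[28*np.cos(a),28*np.sin(a)],
"hex":30.02*np.c_[np.cos(a[::8]),np.sin(a[::8])],
"oval":np.c_[36*np.cos(a),23*np.sin(a)],
"tag":np.array([[-37,-22],[-37,22],[20,22],[37,10],[37,-10],[20,-22]])}
for k in O:O[k]=O[k]/1000
H={"round":(172,8),"hex":(22,34),"oval":(100,130),"tag":(40,85)}
def mask(c,k,sat=110):
    h=cv2.cvtColor(c["color"],cv2.COLOR_RGB2HSV);H_,S,V=[x.astype(int) for x in cv2.split(h)]
    lo,hi=H[k]
    m=((H_>=lo)|(H_<=hi)) if lo>hi else ((H_>=lo)&(H_<=hi))
    return (m&(S>sat)&(V>40)).astype(np.uint8)
def comps(c,k):
    n,l,s,ce=cv2.connectedComponentsWithStats(mask(c,k),connectivity=8)
    return [(s[i].tolist(),ce[i].round(1).tolist(),l==i) for i in range(1,n) if s[i][4]>60]
E
python3 - <<'E'
from h import *
for n in("top","scene"):
    c=bot.camera(n)
    x=(slice(150,340),slice(130,540)) if n=="top" else (slice(150,360),slice(100,500))
    cv2.imwrite(f"pics/{n}1.png",cv2.resize(c["color"][x][:,:,::-1],None,fx=1.95,fy=1.95,interpolation=cv2.INTER_CUBIC))
    for k in O:
        for s,ce,_ in comps(c,k): print(n,k,s,ce, world(c,[ce],0.03).round(3).tolist())
E
```

```text
top round [431, 59, 39, 38, 1101] [449.8, 77.4] [[0.855, -0.267, 0.03]]
top round [174, 196, 32, 31, 759] [189.6, 211.2] [[0.598, 0.208, 0.03]]
top round [473, 249, 40, 33, 605] [492.6, 265.5] [[0.503, -0.333, 0.03]]
top hex [230, 201, 30, 33, 725] [244.4, 217.1] [[0.588, 0.111, 0.03]]
top hex [340, 270, 34, 35, 327] [356.9, 287.2] [[0.463, -0.09, 0.03]]
top oval [421, 89, 32, 24, 214] [432.6, 104.5] [[0.802, -0.233, 0.03]]
top oval [340, 197, 20, 42, 150] [346.2, 223.2] [[0.578, -0.072, 0.03]]
top oval [355, 197, 11, 28, 87] [361.4, 207.6] [[0.607, -0.1, 0.03]]
top oval [224, 261, 26, 39, 802] [236.4, 280.0] [[0.475, 0.122, 0.03]]
top tag [458, 187, 38, 41, 459] [476.4, 209.2] [[0.605, -0.308, 0.03]]
top tag [167, 254, 27, 42, 880] [180.4, 275.4] [[0.483, 0.22, 0.03]]
scene round [475, 0, 26, 25, 318] [486.9, 11.0] [[-0.79, 0.016, 0.03]]
scene round [602, 0, 38, 52, 1393] [620.2, 21.0] [[-0.944, 0.46, 0.03]]
scene round [0, 86, 52, 53, 1225] [21.8, 113.0] [[0.421, -0.909, 0.03]]
scene round [166, 167, 29, 30, 650] [180.3, 182.1] [[0.492, -0.339, 0.03]]
scene round [72, 264, 43, 35, 1129] [93.3, 281.0] [[0.793, -0.306, 0.03]]
scene round [398, 299, 34, 26, 683] [414.6, 311.2] [[0.617, 0.214, 0.03]]
scene hex [278, 187, 28, 31, 639] [292.1, 202.9] [[0.454, -0.094, 0.03]]
scene hex [345, 277, 34, 23, 587] [361.3, 288.1] [[0.607, 0.117, 0.03]]
scene oval [443, 36, 197, 73, 6655] [542.0, 68.5] [[-0.4, 0.262, 0.03]]
scene oval [248, 221, 30, 41, 735] [262.0, 243.2] [[0.582, -0.089, 0.03]]
scene oval [378, 237, 28, 25, 504] [391.0, 249.0] [[0.496, 0.129, 0.03]]
scene oval [83, 296, 44, 32, 578] [107.7, 316.2] [[0.843, -0.228, 0.03]]
scene tag [135, 198, 43, 35, 765] [155.7, 217.4] [[0.607, -0.313, 0.03]]
scene tag [427, 254, 32, 29, 567] [441.8, 268.3] [[0.504, 0.226, 0.03]]
```

View pics/top1.png

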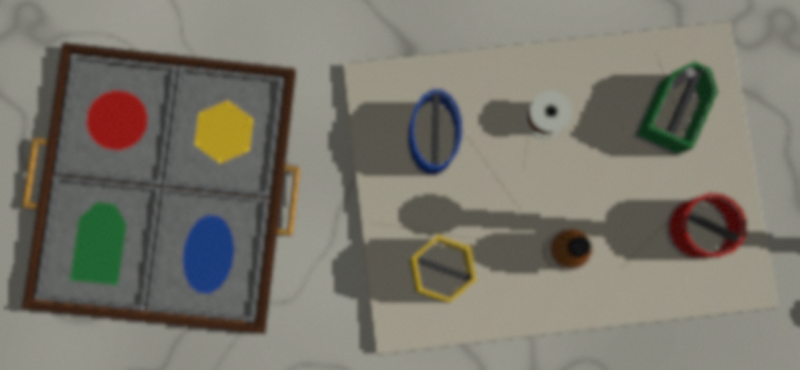

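View pics/scene1.png

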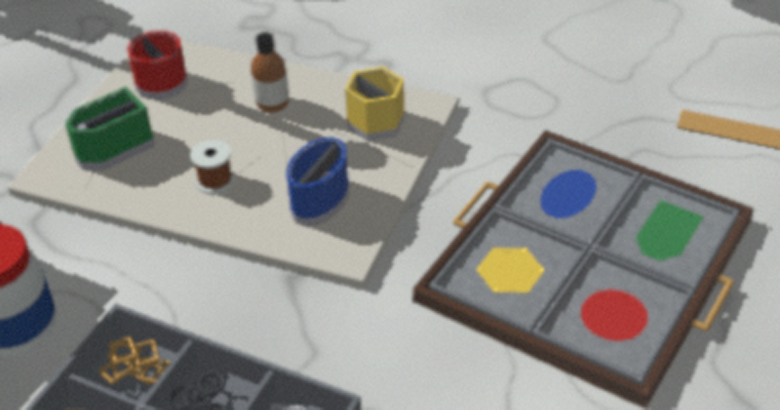

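```bash
cat > fit.py <<'E'
from h import *
C={n:bot.camera(n) for n in("top","scene")}
def pick(n,k,uvs,rad=6):
    out=np.zeros((480,640),np.uint8)
    for s,ce,m in comps(C[n],k):
        if any(np.hypot(ce[0]-u[0],ce[1]-u[1])<rad for u in uvs): out|=m.astype(np.uint8)
    return out
def pc(poly):
    m=cv2.moments(poly.astype(np.float32).reshape(-1,1,2));return np.array([m["m10"]/m["m00"],m["m01"]/m["m00"]])
if __name__=="__main__":
    bays={"round":((189.6,211.2),(414.6,311.2)),"hex":((244.4,217.1),(361.3,288.1)),"oval":((236.4,280),(391,249)),"tag":((180.4,275.4),(441.8,268.3))}
    # signs in rack frame (x along length): yaw ~ pi/2-ish vs 0 decided by spacing
    def model(p):
        x,y,z,yaw=p;r=np.array([[np.cos(yaw),-np.sin(yaw)],[np.sin(yaw),np.cos(yaw)]])
        lay={"round":(.0575,.05),"hex":(.0575,-.05),"oval":(-.0575,-.05),"tag":(-.0575,.05)}
        return {k:(np.array([x,y])+r@np.array(lay[k]),r) for k in lay}
    def f(p,ret=False):
        M=model(p);e=[]
        for k,uv in bays.items():
            c,r=M[k];o=O[k]
            P=np.c_[c+o@r.T,np.full(len(o),p[2])]
            for n,t in zip(("top","scene"),uv): e.append(pc(proj(C[n],P))-t)
        e=np.array(e)
        return e if ret else (e**2).sum()
    from scipy.optimize import least_squares
    s=least_squares(lambda p:f(p,True).ravel(),[.54,.165,.01,0])
    print("rack",s.x.round(4));print(f(s.x,True).round(1).tolist())
    for k,(c,_) in model(s.x).items():print("bay",k,c.round(4))
    dies={"round":[(492.6,265.5),(180.3,182.1)],"hex":[(356.9,287.2),(292.1,202.9)],"oval":[(346.2,223.2),(361.4,207.6),(262,243.2)],"tag":[(476.4,209.2),(155.7,217.4)]}
    S=8
    for k,uvs in dies.items():
        ms={}
        for n in C:
            m=pick(n,k,uvs);pts=cv2.findNonZero(m);h=cv2.convexHull(pts)[:,0].astype(float)
            ms[n]=h
        def hull(n,p):
            r=np.array([[np.cos(p[2]),-np.sin(p[2])],[np.sin(p[2]),np.cos(p[2])]])
            q=p[:2]+O[k]@r.T
            P=np.vstack([np.c_[q,np.full(len(q),.062)],np.c_[q,np.full(len(q),.012+.006)]])
            return cv2.convexHull(proj(C[n],P).astype(np.float32))[:,0]
        def cost(p,ns=("top","scene")):
            e=0
            for n in ns:
                h=hull(n,p);i=cv2.intersectConvexConvex(h,(ms[n]).astype(np.float32))[0]
                e+=cv2.contourArea(h)+cv2.contourArea(ms[n].astype(np.float32))-2*i
            return e
        x0=world(C["top"],[uvs[0]],.045)[0]
        for ns in (("top","scene"),("top",),("scene",)):
            best=min((minimize(cost,[x0[0],x0[1],y],args=(ns,),method="Nelder-Mead",options=dict(initial_simplex=[[x0[0],x0[1],y],[x0[0]+.01,x0[1],y],[x0[0],x0[1]+.01,y],[x0[0],x0[1],y+.3]])) for y in np.arange(0,6.2,.4)),key=lambda s:s.fun)
            print(k,ns,best.x.round(4),np.degrees(best.x[2]).round(1),best.fun.round(1))
E
python3 fit.py
```

```text
rack [ 0.5391  0.1678  0.0128 -0.1029]
[[0.2, -0.1], [0.4, 0.0], [0.3, -0.1], [0.4, 0.0], [0.3, -0.2], [0.3, -0.1], [0.3, -0.3], [0.4, -0.1]]
bay round [0.6014 0.2116]
bay hex [0.5911 0.1122]
bay oval [0.4767 0.124 ]
bay tag [0.487  0.2235]
round ('top', 'scene') [ 0.5014 -0.3297  1.7032] 97.6 211.0
round ('top',) [ 0.5011 -0.3283  5.7504] 329.5 79.1
round ('scene',) [ 0.4965 -0.3346  1.3118] 75.2 123.4
hex ('top', 'scene') [ 0.4622 -0.0877  4.3591] 249.8 3283.9
hex ('top',) [ 0.4623 -0.0883  1.2276] 70.3 31.0
hex ('scene',) [ 0.4832 -0.06    3.076 ] 176.2 3124.3
oval ('top', 'scene') [ 0.5859 -0.0838  0.0641] 3.7 276.1
oval ('top',) [ 0.5854 -0.0809  2.9788] 170.7 123.0
oval ('scene',) [ 0.5821 -0.0869  3.2328] 185.2 125.1
tag ('top', 'scene') [ 0.6125 -0.3091  5.6669] 324.7 550.0
tag ('top',) [ 0.6112 -0.308   5.7094] 327.1 269.9
tag ('scene',) [ 0.6081 -0.3119  2.4299] 139.2 235.7
```

```bash
cat > plan.py <<'E'
import sys
from h import *
def axes(o): return R.from_quat(o["tool_rot"]).as_matrix()
def plan(x,y,z,jaw=None):
    """jaw: desired world heading (deg) of tool z (mod 180). Returns shift units, turn units"""
    o=bot.get_obs();A=axes(o);p=o["eef_pos"]
    s=A.T@(np.array([x,y,z])-p)/.025
    down=np.array([0,0,-1.])
    if jaw is None: zz=A[:,2].copy()
    else:
        j=np.radians(jaw);zz=np.array([np.cos(j),np.sin(j),0])
        if zz@A[:,2]<0: zz=-zz
    zz-=zz@down*down;zz/=np.linalg.norm(zz)
    B=np.c_[np.cross(down,zz),down,zz]
    r=R.from_matrix(A.T@B).as_rotvec()
    print("t",round(o["clock"],2),"p",p.round(4),"jaw deg",np.degrees(np.arctan2(A[1,2],A[0,2])).round(1),"down",A[2,1].round(4),"grip",round(o["grip_width"],4),"q6",o["joint_pos"][5].round(2))
    print("shift",s.round(2),"turn",np.degrees(r).round(2)/10)
if __name__=="__main__":
    a=[float(v) if v!='-' else None for v in sys.argv[1:]];plan(*a)
E
python3 - <<'E'
from h import *
from plan import *
o=bot.get_obs();A=axes(o);print(A.round(3))
c=bot.camera("wrist");Rm=cv2.Rodrigues(np.array(c["rvec"]))[0];C=-Rm.T@np.array(c["tvec"])
print("cam pos",C.round(3),"in tool",(A.T@(C-o["eef_pos"])).round(3),"view dir in tool",(A.T@Rm.T).round(2).tolist())
t=bot.camera("top")
print("dye",world(t,[[426.4,276],[424,278]],.097),world(t,[[412,206]],.048))
for k,z in(("bridge oval",.06),):
  f=lambda u:(130+u[0]/1.95,150+u[1]/1.95)
  for nm,p,q in(("oval",(435,93),(436,162)),("tag",(692,80),(668,132)),("round",(688,214),(739,241)),("hex",(419,260),(470,280))):
    w=world(t,[f(p),f(q)],.058);d=w[1]-w[0];print(nm,w.mean(0).round(4),np.degrees(np.arctan2(d[1],d[0])).round(1))
E
python3 plan.py 0.47 -0.05 0.25 90
```

```text
[[ 0.963 -0.     0.269]
 [-0.269 -0.     0.963]
 [-0.    -1.    -0.001]]
cam pos [0.071 0.5   0.373] in tool [-0.067 -0.142  0.001] view dir in tool [[-0.0, 0.97, 0.26], [0.0, -0.26, 0.97], [1.0, 0.0, -0.0]]
dye [[ 0.4790885  -0.19895192  0.097     ]
 [ 0.47577069 -0.19489463  0.097     ]] [[ 0.6065209  -0.18778372  0.048     ]]
oval [ 0.5873 -0.0824  0.058 ] -179.6
tag [ 0.6082 -0.3033  0.058 ] 153.9
round [ 0.4984 -0.3287  0.058 ] -118.3
hex [ 0.4598 -0.0894  0.058 ] -111.2
t 0.45 p [0.1347 0.4815 0.2312] jaw deg 74.4 down -1.0 grip 0.0854 q6 1.57
shift [ 18.64  -0.75 -16.86] turn [ 1.000e-03 -1.563e+00 -0.000e+00]
```

```bash
python3 plan.py 0.462 -0.088 0.2 -21
python3 -m handwheel '[[2,0.2,-1.5,0,-1,0],[4,0.3,-3.5,0,-2,0],[6,0.4,-5.5,0,-3,0],[8,0.5,-7.5,0,-4,0],[9.5,0.6,-9.5,0,-5,0]]' 1
python3 plan.py 0.462 -0.088 0.2 -21
```

```text
t 0.45 p [0.1347 0.4815 0.2312] jaw deg 74.4 down -1.0 grip 0.0854 q6 1.57
shift [ 18.75   1.25 -18.41] turn [ 1.000e-03 -8.463e+00 -1.000e-03]
clock: 1.08
eef_pos: [0.276, 0.2434, 0.219]
tool_rot: [-0.682, -0.188, 0.187, 0.682]
ft_force: [0.2, 0.6, 0.3]
grip_width: 0.0856
t 1.07 p [0.276  0.2434 0.219 ] jaw deg 120.7 down -1.0 grip 0.0856 q6 0.19
shift [ -0.37   0.76 -15.2 ] turn [ 2.000e-03 -3.831e+00  6.000e-03]
```

```bash
python3 plan.py 0.462 -0.088 0.19 99
```

```text
t 1.07 p [0.276  0.2434 0.219 ] jaw deg 120.7 down -1.0 grip 0.0856 q6 0.19
shift [ -0.37   1.16 -15.2 ] turn [-1.000e-03  2.169e+00  7.000e-03]
```

```bash
python3 -m handwheel '[[-0.1,0.2,-2.4,0,0.5,0],[-0.2,0.4,-4.8,0,1,0],[-0.2,0.6,-7.2,0,1.5,0],[-0.3,0.8,-9.6,0,2.17,0],[-0.3,1,-12,0,2.17,0]]' 
python3 plan.py 0.462 -0.088 0.19 99
```

```text
clock: 1.7
eef_pos: [0.4213, -0.0197, 0.194]
tool_rot: [-0.705, -0.054, 0.053, 0.705]
ft_force: [1.5, 0.4, 0.2]
grip_width: 0.0853
t 1.7 p [ 0.4213 -0.0197  0.194 ] jaw deg 98.6 down -1.0 grip 0.0853 q6 -0.2
shift [ 1.2   0.16 -2.94] turn [-0.    -0.036  0.008]
```

```bash
python3 -m handwheel '[[0.8,0.1,-1.5,0,0,0],[1.2,0.16,-2.8,0,0,0],[1.2,0.16,-2.8,0,0,0],[1.2,0.16,-2.8,0,0,0],[1.2,0.16,-2.8,0,0,0]]' 
python3 plan.py 0.462 -0.088 0.19 99
python3 - <<'E'
from h import *
c=bot.camera("wrist");im=c["color"][:,:,::-1].copy();cv2.imwrite("pics/w1.png",im)
r=lambda d:np.array([[np.cos(d),-np.sin(d)],[np.sin(d),np.cos(d)]])
q=np.array([.462,-.088])+O["hex"]@r(np.radians(9.8)).T
for z in(.062,.012):
  cv2.polylines(im,[proj(c,np.c_[q,np.full(6,z)]).astype(int)],True,(255,0,255),1)
cv2.imwrite("pics/w1o.png",im)
E
```

```text
clock: 2.33
eef_pos: [0.4603, -0.0815, 0.1899]
tool_rot: [-0.705, -0.054, 0.054, 0.705]
ft_force: [0.5, -0.4, -0.5]
grip_width: 0.0853
t 2.33 p [ 0.4603 -0.0815  0.1899] jaw deg 98.8 down -1.0 grip 0.0853 q6 -0.33
shift [ 0.03 -0.   -0.27] turn [-0.001 -0.022 -0.001]
```

View pics/w1o.png

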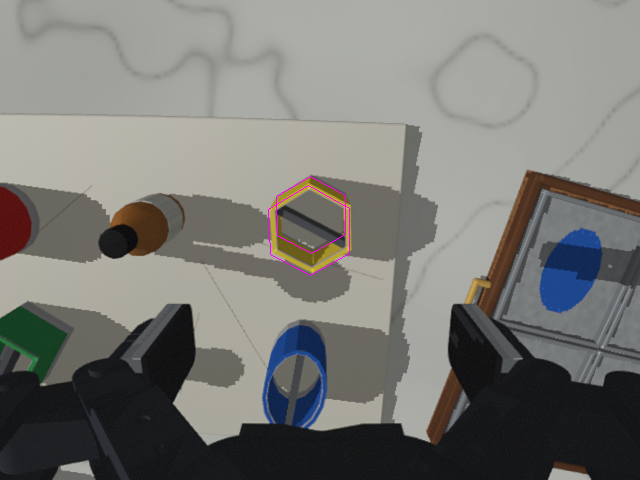

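```bash
python3 -m handwheel '[[0.03,0.8,-0.25,0,0,0],[0.03,2.2,-0.25,0,0,0],[0.03,3.7,-0.25,0,0,0],[0.03,4.7,-0.25,0,0,0],[0.03,5,-0.25,0,0,0]]' 
python3 plan.py 0.462 -0.088 0.022 99
```

```text
clock: 3.0
eef_pos: [0.461, -0.0875, 0.0635]
tool_rot: [-0.705, -0.053, 0.055, 0.705]
ft_force: [-0.0, -0.3, 0.3]
grip_width: 0.0853
t 3.0 p [ 0.461  -0.0875  0.0635] jaw deg 98.8 down -1.0 grip 0.0853 q6 -0.34
shift [ 0.04  1.66 -0.03] turn [-0.006 -0.022 -0.017]
```

```bash
python3 -m handwheel '[[0.03,0.5,0,0,0,0],[0.03,1,0,0,0,0],[0.03,1.5,0,0,0,0],[0.03,1.65,0,0,0,0],[0.03,1.65,0,0,0,0]]' 
python3 -m handwheel '[[0,0,0,0,0,0],[0,0,0,0,0,0],[0,0,0,0,0,0],[0,0,0,0,0,0],[0,0,0,0,0,0]]' -1
python3 plan.py 0.462 -0.088 0.022 99
```

```text
clock: 3.62
eef_pos: [0.463, -0.0884, 0.0233]
tool_rot: [-0.705, -0.053, 0.054, 0.705]
ft_force: [0.2, -0.2, 1.0]
grip_width: 0.0853
clock: 4.25
eef_pos: [0.4638, -0.0883, 0.0243]
tool_rot: [0.705, 0.054, -0.053, -0.705]
ft_force: [-0.6, 0.9, 7.1]
grip_width: 0.0515
t 4.25 p [ 0.4638 -0.0883  0.0243] jaw deg 98.7 down -1.0 grip 0.0515 q6 -0.34
shift [-0.07  0.09  0.02] turn [ 0.001 -0.029  0.008]
```

```bash
python3 -m handwheel '[[0,-0.5,0,0,0,0],[0,-1.5,0,0,0,0],[0,-3,0,0,0,0],[0,-4,0,0,0,0],[0,-4,0,0,0,0]]' 
python3 plan.py 0.5911 0.1122 0.12 84.1
```

```text
clock: 4.88
eef_pos: [0.4647, -0.0888, 0.1255]
tool_rot: [0.706, 0.055, -0.052, -0.705]
ft_force: [-0.5, -0.4, -4.0]
grip_width: 0.0515
t 4.88 p [ 0.4647 -0.0888  0.1255] jaw deg 98.7 down -1.0 grip 0.0515 q6 -0.34
shift [6.21 0.23 7.18] turn [0.006 1.46  0.025]
```

```bash
python3 -m handwheel '[[1.2,0,1.4,0,0.4,0],[2.7,0,3.1,0,0.8,0],[4.2,0,4.8,0,1.2,0],[5.5,0,6.3,0,1.46,0],[6.2,0,7.1,0,1.46,0]]' 
python3 -m handwheel '[[0,0.5,0,0,0,0],[0,1,0,0,0,0],[0,1.5,0,0,0,0],[0,2,0,0,0,0],[0,2,0,0,0,0]]' 
python3 plan.py 0.5911 0.1122 0.025 84.1
```

```text
clock: 5.5
eef_pos: [0.5894, 0.1128, 0.121]
tool_rot: [0.706, -0.037, 0.035, -0.706]
ft_force: [0.1, -0.2, -2.9]
grip_width: 0.0515
clock: 6.12
eef_pos: [0.5883, 0.1097, 0.072]
tool_rot: [0.706, -0.038, 0.036, -0.706]
ft_force: [0.2, 0.9, -2.8]
grip_width: 0.0515
t 6.12 p [0.5883 0.1097 0.072 ] jaw deg 84.1 down -1.0 grip 0.0515 q6 0.29
shift [0.11 1.88 0.11] turn [ 0.005 -0.005 -0.017]
```

```bash
python3 -m handwheel '[[0.1,0.5,0.1,0,0,0],[0.1,1,0.1,0,0,0],[0.1,1.5,0.1,0,0,0],[0.1,1.7,0.1,0,0,0],[0.1,1.8,0.1,0,0,0]]' 
python3 -m handwheel '[[0,0.02,0,0,0,0],[0,0.04,0,0,0,0],[0,0.06,0,0,0,0],[0,0.08,0,0,0,0],[0,0.1,0,0,0,0]]' 
python3 plan.py 0.5911 0.1122 0.025 84.1
python3 - <<'E'
from h import *
c=bot.camera("scene");cv2.imwrite("pics/s2.png",cv2.resize(c["color"][190:380,290:520][:,:,::-1],None,fx=3,fy=3,interpolation=cv2.INTER_CUBIC))
E
```

```text
clock: 6.75
eef_pos: [0.5921, 0.1127, 0.028]
tool_rot: [0.706, -0.037, 0.036, -0.706]
ft_force: [-0.4, 0.1, -3.1]
grip_width: 0.0516
clock: 7.38
eef_pos: [0.5924, 0.1128, 0.0261]
tool_rot: [-0.706, 0.036, -0.036, 0.706]
ft_force: [0.1, 0.7, -3.1]
grip_width: 0.0513
t 7.38 p [0.5924 0.1128 0.0261] jaw deg 84.1 down -1.0 grip 0.0513 q6 0.29
shift [-0.05  0.05 -0.03] turn [-0.     0.     0.001]
```

View pics/s2.png

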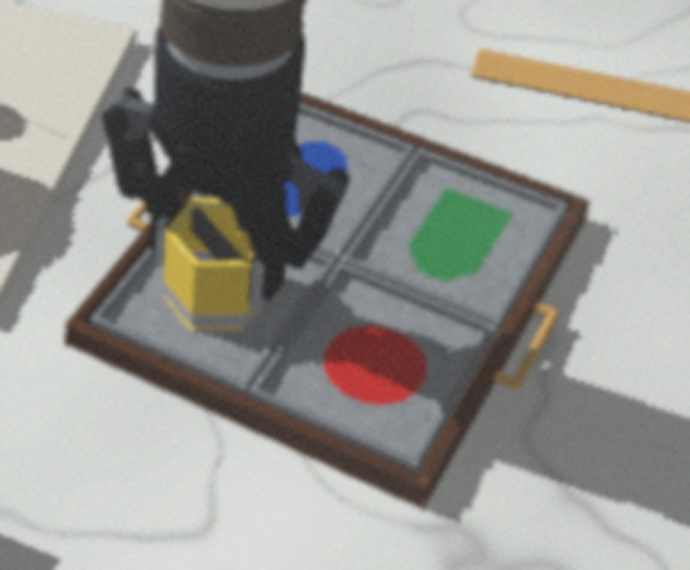

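```bash
python3 -m handwheel '[[-0.03,0.02,-0.02,0,0,0],[-0.03,0.04,-0.02,0,0,0],[-0.03,0.06,-0.02,0,0,0],[-0.03,0.08,-0.02,0,0,0],[-0.03,0.08,-0.02,0,0,0]]'
```

```text
clock: 8.05
eef_pos: [0.5915, 0.1123, 0.0243]
tool_rot: [0.706, -0.036, 0.036, -0.706]
ft_force: [-1.5, 0.8, 0.3]
grip_width: 0.0515
```

```bash
python3 -m handwheel '[[0,0.03,0,0,0,0],[0,0.03,0,0,0,0],[0,0.03,0,0,0,0],[0,0.03,0,0,0,0],[0,0.03,0,0,0,0]]' 
python3 -m handwheel '[[0,0.03,0,0,0,0],[0,0.03,0,0,0,0],[0,0.03,0,0,0,0],[0,0.03,0,0,0,0],[0,0.03,0,0,0,0]]' 1
python3 -m handwheel '[[0,-0.5,0,0,0,0],[0,-1.5,0,0,0,0],[0,-3,0,0,0,0],[0,-5,0,0,0,0],[0,-6,0,0,0,0]]'
python3 plan.py 0.57 -0.085 0.18 90
```

```text
clock: 8.68
eef_pos: [0.5916, 0.1123, 0.0244]
tool_rot: [-0.706, 0.036, -0.037, 0.706]
ft_force: [-3.4, -1.7, 5.5]
grip_width: 0.0515
clock: 9.3
eef_pos: [0.5915, 0.1124, 0.0225]
tool_rot: [0.706, -0.036, 0.036, -0.706]
ft_force: [0.4, 0.8, -0.4]
grip_width: 0.0854
clock: 9.93
eef_pos: [0.5931, 0.1127, 0.1771]
tool_rot: [-0.706, 0.034, -0.038, 0.707]
ft_force: [1.3, -0.1, -0.6]
grip_width: 0.0851
t 9.93 p [0.5931 0.1127 0.1771] jaw deg 84.1 down -1.0 grip 0.0851 q6 0.29
shift [-0.11 -0.13 -7.96] turn [-0.008 -0.589  0.033]
```

Move over the oval, and take a wrist picture to check hex placement and the oval's yaw.

```bash
python3 -m handwheel '[[0,0,-1.5,0,-0.2,0],[0,0,-3.5,0,-0.4,0],[0,0,-5.5,0,-0.6,0],[0,0,-7.4,0,-0.6,0],[0,0,-7.9,0,-0.6,0]]'
cat > wf.py <<'E'
from h import *
import sys
def fitw(k,x,y,yawdeg,cams=("wrist",),zb=.012,foot=.006,save=None):
    """match hull of colored pixels near predicted place with prism hull"""
    C={n:bot.camera(n) for n in cams}
    def hull(n,p):
        r=np.array([[np.cos(p[2]),-np.sin(p[2])],[np.sin(p[2]),np.cos(p[2])]])
        q=np.array(p[:2])+O[k]@r.T
        P=np.vstack([np.c_[q,np.full(len(q),zb+.05)],np.c_[q,np.full(len(q),zb+foot)]])
        return cv2.convexHull(proj(C[n],P).astype(np.float32))[:,0]
    ms={}
    p0=[x,y,np.radians(yawdeg)]
    for n in C:
        h=hull(n,p0);roi=np.zeros((480,640),np.uint8);cv2.fillConvexPoly(roi,h.astype(int),1)
        roi=cv2.dilate(roi,np.ones((25,25)))
        m=mask(C[n],k)&roi;m=cv2.morphologyEx(m,cv2.MORPH_OPEN,np.ones((2,2),np.uint8))
        ms[n]=cv2.convexHull(cv2.findNonZero(m))[:,0].astype(np.float32)
    def cost(p):
        e=0
        for n in C:
            h=hull(n,p);i=cv2.intersectConvexConvex(h,ms[n])[0]
            e+=(cv2.contourArea(h)+cv2.contourArea(ms[n])-2*i)/cv2.contourArea(ms[n])
        return e
    b=min((minimize(cost,q,method="Nelder-Mead",options=dict(initial_simplex=[q,[q[0]+.008,q[1],q[2]],[q[0],q[1]+.008,q[2]],[q[0],q[1],q[2]+.2]])) for q in [[x,y,p0[2]+d] for d in(-.3,-.15,0,.15,.3)]),key=lambda s:s.fun)
    print(k,b.x[:2].round(4),"yaw",np.degrees(b.x[2]).round(1),"err",round(b.fun,3))
    if save:
        n=cams[0];im=C[n]["color"][:,:,::-1].copy()
        cv2.polylines(im,[ms[n].astype(int)],True,(255,255,255),1);cv2.polylines(im,[hull(n,b.x).astype(int)],True,(255,0,255),1);cv2.imwrite(save,im)
E
python3 - <<'E'
from wf import *
fitw("oval",.5855,-.084,0,save="pics/w2.png")
fitw("hex",.591,.112,-6,zb=.0128,cams=("top",))
E
python3 plan.py 0.5855 -0.0835 0.18 90
```

```text
clock: 10.55
eef_pos: [0.571, -0.0868, 0.1736]
tool_rot: [0.707, -0.0, 0.001, -0.707]
ft_force: [0.3, -0.5, 0.5]
grip_width: 0.0854
oval [ 0.5856 -0.0811] yaw -1.4 err 0.038
hex [0.5881 0.111 ] yaw -4.3 err 0.03
t 10.65 p [ 0.5713 -0.0853  0.1733] jaw deg 90.0 down -1.0 grip 0.0857 q6 -0.15
shift [ 0.57 -0.27  0.07] turn [-0.001 -0.003  0.006]
```

View pics/w2.png

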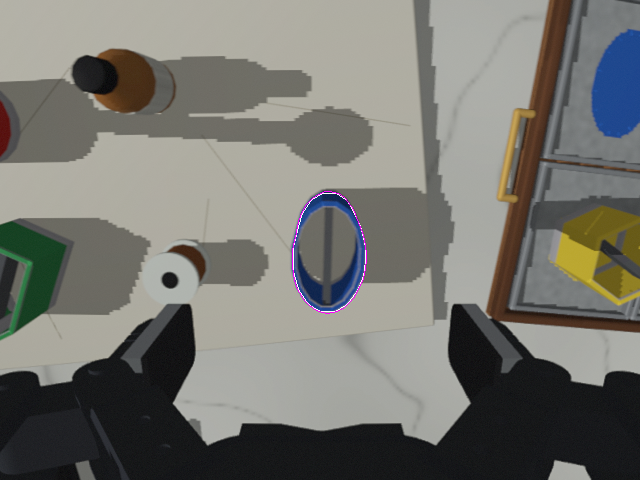

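```bash
python3 -m handwheel '[[0.57,0.8,0.15,0,0.1,0],[0.57,2,0.15,0,0.1,0],[0.57,3.3,0.15,0,0.1,0],[0.57,4.3,0.15,0,0.1,0],[0.57,4.5,0.15,0,0.1,0]]' 
python3 plan.py 0.5856 -0.082 0.023 89
```

```text
clock: 11.28
eef_pos: [0.5842, -0.0783, 0.0583]
tool_rot: [-0.707, 0.006, -0.003, 0.707]
ft_force: [-0.8, 1.2, 0.3]
grip_width: 0.0854
t 11.28 p [ 0.5842 -0.0783  0.0583] jaw deg 89.2 down -1.0 grip 0.0854 q6 -0.12
shift [ 0.06  1.41 -0.15] turn [-0.006  0.024 -0.022]
```

```bash
python3 -m handwheel '[[0.03,0.5,-0.15,0,0,0],[0.03,1,-0.15,0,0,0],[0.03,1.4,-0.15,0,0,0],[0.03,1.4,-0.15,0,0,0],[0.03,1.4,-0.15,0,0,0]]' 
python3 -m handwheel '[[0,0,0,0,0,0],[0,0,0,0,0,0],[0,0,0,0,0,0],[0,0,0,0,0,0],[0,0,0,0,0,0]]' -1
python3 plan.py 0.5856 -0.082 0.022 89
python3 -m handwheel '[[0,-0.5,0,0,0,0],[0,-1.5,0,0,0,0],[0,-3,0,0,0,0],[0,-4,0,0,0,0],[0,-4,0,0,0,0]]' 
python3 plan.py 0.4767 0.124 0.125 84.1
```

```text
clock: 11.9
eef_pos: [0.5864, -0.0842, 0.0253]
tool_rot: [0.707, -0.005, 0.006, -0.707]
ft_force: [-0.9, 0.4, 0.8]
grip_width: 0.0854
clock: 12.52
eef_pos: [0.5867, -0.0838, 0.0258]
tool_rot: [-0.707, 0.005, -0.006, 0.707]
ft_force: [-0.5, 3.1, 5.8]
grip_width: 0.0452
t 12.53 p [ 0.5867 -0.0838  0.0258] jaw deg 89.1 down -1.0 grip 0.0452 q6 -0.13
shift [-0.05  0.15  0.07] turn [-0.003  0.012  0.008]
clock: 13.15
eef_pos: [0.5875, -0.0846, 0.1271]
tool_rot: [0.707, -0.004, 0.007, -0.707]
ft_force: [0.2, -0.4, -3.2]
grip_width: 0.0451
t 13.15 p [ 0.5875 -0.0846  0.1271] jaw deg 89.1 down -1.0 grip 0.0451 q6 -0.13
shift [-4.56  0.06  8.27] turn [0.005 0.499 0.024]
```

```bash
python3 -m handwheel '[[-0.9,0,1.6,0,0.1,0],[-2,0,3.5,0,0.3,0],[-3.1,0,5.5,0,0.5,0],[-4.1,0,7.4,0,0.5,0],[-4.5,0,8.2,0,0.5,0]]' 
python3 -m handwheel '[[0,0.5,0,0,0,0],[0,1,0,0,0,0],[0,1.5,0,0,0,0],[0,2,0,0,0,0],[0,2.3,0,0,0,0]]' 
python3 plan.py 0.4767 0.124 0.0265 84.1
```

```text
clock: 13.78
eef_pos: [0.4737, 0.1242, 0.1231]
tool_rot: [0.707, -0.037, 0.034, -0.706]
ft_force: [0.1, -0.6, -2.8]
grip_width: 0.0448
clock: 14.4
eef_pos: [0.4765, 0.122, 0.0662]
tool_rot: [0.706, -0.037, 0.036, -0.706]
ft_force: [-0.0, -0.0, -2.9]
grip_width: 0.0452
t 14.4 p [0.4765 0.122  0.0662] jaw deg 84.0 down -1.0 grip 0.0452 q6 0.35
shift [0.   1.59 0.08] turn [ 0.004 -0.006 -0.009]
```

```bash
python3 -m handwheel '[[0,0.4,0.08,0,0,0],[0,0.8,0.08,0,0,0],[0,1.2,0.08,0,0,0],[0,1.5,0.08,0,0,0],[0,1.5,0.08,0,0,0]]' 
python3 -m handwheel '[[0,0.02,0,0,0,0],[0,0.04,0,0,0,0],[0,0.06,0,0,0,0],[0,0.07,0,0,0,0],[0,0.07,0,0,0,0]]'
```

```text
clock: 15.02
eef_pos: [0.4765, 0.1245, 0.0293]
tool_rot: [0.706, -0.037, 0.036, -0.706]
ft_force: [-0.7, 0.1, -3.5]
grip_width: 0.0452
clock: 15.65
eef_pos: [0.4771, 0.1246, 0.0283]
tool_rot: [0.706, -0.036, 0.036, -0.706]
ft_force: [-0.2, 0.0, -2.7]
grip_width: 0.0451
```

```bash
python3 -m handwheel '[[0,0.02,0,0,0,0],[0,0.04,0,0,0,0],[0,0.06,0,0,0,0],[0,0.07,0,0,0,0],[0,0.07,0,0,0,0]]' 
python3 -m handwheel '[[0,0.01,0,0,0,0],[0,0.02,0,0,0,0],[0,0.03,0,0,0,0],[0,0.03,0,0,0,0],[0,0.03,0,0,0,0]]'
```

```text
clock: 16.27
eef_pos: [0.4771, 0.1247, 0.0265]
tool_rot: [0.706, -0.036, 0.036, -0.706]
ft_force: [0.0, 0.7, -3.1]
grip_width: 0.0448
clock: 16.9
eef_pos: [0.4771, 0.1246, 0.0258]
tool_rot: [-0.706, 0.036, -0.036, 0.706]
ft_force: [-0.9, -0.7, -2.8]
grip_width: 0.0453
```

```bash
python3 -m handwheel '[[0,0.02,0,0,0,0],[0,0.04,0,0,0,0],[0,0.04,0,0,0,0],[0,0.04,0,0,0,0],[0,0.04,0,0,0,0]]' 
python3 -m handwheel '[[0,0.02,0,0,0,0],[0,0.04,0,0,0,0],[0,0.04,0,0,0,0],[0,0.04,0,0,0,0],[0,0.04,0,0,0,0]]'
```

```text
clock: 17.52
eef_pos: [0.4771, 0.1247, 0.0257]
tool_rot: [-0.706, 0.036, -0.037, 0.706]
ft_force: [-2.7, -0.5, 6.6]
grip_width: 0.0452
clock: 18.15
eef_pos: [0.4772, 0.1247, 0.0256]
tool_rot: [-0.706, 0.036, -0.037, 0.706]
ft_force: [-5.7, -1.4, 13.5]
grip_width: 0.045
```

```bash
python3 -m handwheel '[[0,-0.04,0,0,0,0],[0,-0.04,0,0,0,0],[0,-0.04,0,0,0,0],[0,-0.04,0,0,0,0],[0,-0.04,0,0,0,0]]' 1
python3 -m handwheel '[[0,-0.5,0,0,0,0],[0,-1.5,0,0,0,0],[0,-3,0,0,0,0],[0,-5,0,0,0,0],[0,-6,0,0,0,0]]'
python3 plan.py 0.608 -0.306 0.18 64
```

```text
clock: 18.77
eef_pos: [0.477, 0.1246, 0.0246]
tool_rot: [0.706, -0.036, 0.036, -0.706]
ft_force: [-0.4, -0.1, 0.3]
grip_width: 0.0855
clock: 19.4
eef_pos: [0.4785, 0.125, 0.1787]
tool_rot: [-0.706, 0.035, -0.038, 0.707]
ft_force: [-0.6, -0.5, -0.2]
grip_width: 0.0854
t 19.4 p [0.4785 0.125  0.1787] jaw deg 84.1 down -1.0 grip 0.0854 q6 0.36
shift [  6.92  -0.05 -16.62] turn [-0.015  2.01   0.026]
```

```bash
python3 -m handwheel '[[0.6,0,-1.5,0,0.3,0],[1.4,0,-3.5,0,0.8,0],[2.3,0,-5.6,0,1.3,0],[3.2,0,-7.7,0,1.8,0],[4.1,0,-9.8,0,2,0]]'
python3 plan.py 0.608 -0.306 0.18 64
```

```text
clock: 20.02
eef_pos: [0.5544, -0.1314, 0.176]
tool_rot: [-0.689, 0.158, -0.159, 0.689]
ft_force: [0.2, 0.8, -0.0]
grip_width: 0.0857
t 20.02 p [ 0.5544 -0.1314  0.176 ] jaw deg 64.0 down -1.0 grip 0.0857 q6 0.22
shift [ 4.99 -0.16 -5.34] turn [-0.003  0.003  0.008]
```

```bash
python3 -m handwheel '[[1.3,-0.1,-1.5,0,0,0],[2.8,-0.1,-3.2,0,0,0],[4,-0.1,-4.6,0,0,0],[4.6,-0.1,-5.3,0,0,0],[4.6,-0.1,-5.3,0,0,0]]'
python3 - <<'E'
from wf import *
fitw("tag",.61,-.308,-27,save="pics/w3.png")
fitw("tag",.61,-.308,153)
fitw("oval",.4767,.124,-6,zb=.0128,cams=("top",))
fitw("hex",.591,.112,-6,zb=.0128,cams=("top",))
E
python3 plan.py 0.608 -0.306 0.18 64
```

```text
clock: 20.65
eef_pos: [0.5993, -0.3009, 0.1774]
tool_rot: [0.689, -0.159, 0.159, -0.689]
ft_force: [-0.2, 0.4, 0.0]
grip_width: 0.0853
tag [ 0.6131 -0.3068] yaw -24.9 err 0.064
tag [ 0.6091 -0.3047] yaw 156.2 err 0.153
oval [0.4752 0.1236] yaw -4.6 err 0.034
hex [0.588  0.1108] yaw -4.4 err 0.03
t 20.85 p [ 0.5994 -0.2977  0.1778] jaw deg 64.2 down -1.0 grip 0.0854 q6 -0.01
shift [ 0.45 -0.09 -0.15] turn [-0.002  0.018 -0.001]
```

View pics/w3.png

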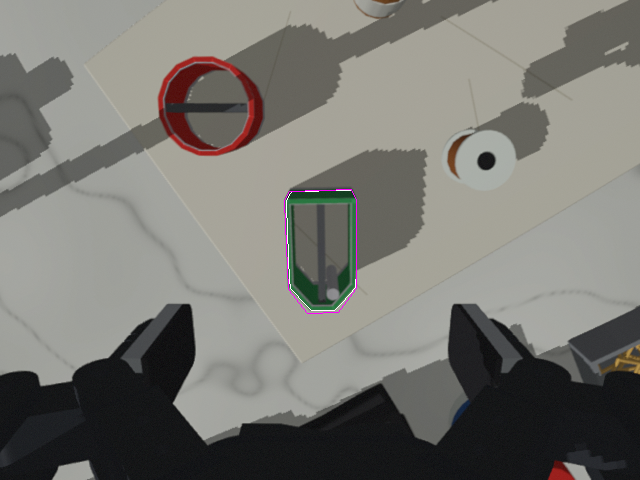

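```bash
python3 plan.py 0.612 -0.3065 0.055 65; python3 plan.py 0.612 -0.3065 0.055 65
```

```text
t 20.85 p [ 0.5994 -0.2977  0.1778] jaw deg 64.2 down -1.0 grip 0.0854 q6 -0.01
shift [ 0.61  4.91 -0.1 ] turn [-0.002 -0.082 -0.001]
t 20.85 p [ 0.5994 -0.2977  0.1778] jaw deg 64.2 down -1.0 grip 0.0854 q6 -0.01
shift [ 0.61  4.91 -0.1 ] turn [-0.002 -0.082 -0.001]
```

```bash
python3 -m handwheel '[[0.61,0.8,-0.1,0,-0.08,0],[0.61,2,-0.1,0,-0.08,0],[0.61,3.3,-0.1,0,-0.08,0],[0.61,4.5,-0.1,0,-0.08,0],[0.61,4.8,-0.1,0,-0.08,0]]'
python3 plan.py 0.612 -0.3065 0.023 65
```

```text
clock: 21.48
eef_pos: [0.6105, -0.3057, 0.0551]
tool_rot: [-0.69, 0.155, -0.151, 0.691]
ft_force: [-0.5, -0.2, -0.2]
grip_width: 0.0857
t 21.48 p [ 0.6105 -0.3057  0.0551] jaw deg 65.0 down -1.0 grip 0.0857 q6 -0.03
shift [ 0.07  1.28 -0.  ] turn [-0.001 -0.    -0.028]
```

```bash
python3 -m handwheel '[[0.03,0.4,0,0,0,0],[0.03,0.8,0,0,0,0],[0.03,1.2,0,0,0,0],[0.03,1.25,0,0,0,0],[0.03,1.25,0,0,0,0]]'
python3 -m handwheel '[[0,0,0,0,0,0],[0,0,0,0,0,0],[0,0,0,0,0,0],[0,0,0,0,0,0],[0,0,0,0,0,0]]' -1
python3 plan.py 0.612 -0.3065 0.022 65
python3 -m handwheel '[[0,-0.5,0,0,0,0],[0,-1.5,0,0,0,0],[0,-3,0,0,0,0],[0,-4.6,0,0,0,0],[0,-5,0,0,0,0]]' 
python3 plan.py 0.487 0.2235 0.15 84.1
```

```text
clock: 22.1
eef_pos: [0.6128, -0.3084, 0.0261]
tool_rot: [0.69, -0.154, 0.154, -0.69]
ft_force: [-0.0, 0.6, 0.2]
grip_width: 0.085
clock: 22.72
eef_pos: [0.6132, -0.3084, 0.0266]
tool_rot: [0.69, -0.153, 0.154, -0.69]
ft_force: [0.7, 0.7, 3.1]
grip_width: 0.0434
t 22.73 p [ 0.6132 -0.3084  0.0266] jaw deg 64.9 down -1.0 grip 0.0434 q6 -0.03
shift [-0.08  0.18  0.05] turn [-0.    -0.009  0.006]
clock: 23.35
eef_pos: [0.6143, -0.3091, 0.1547]
tool_rot: [0.691, -0.152, 0.156, -0.69]
ft_force: [0.7, -0.5, -1.3]
grip_width: 0.0433
t 23.35 p [ 0.6143 -0.3091  0.1547] jaw deg 64.9 down -1.0 grip 0.0433 q6 -0.03
shift [-13.65   0.1   17.13] turn [ 0.007 -1.92   0.033]
```

```bash
python3 -m handwheel '[[-1.2,0,1.5,0,-0.3,0],[-2.6,0,3.2,0,-0.7,0],[-4,0,5,0,-1.1,0],[-5.4,0,6.8,0,-1.5,0],[-6.8,0,8.5,0,-1.9,0]]'
python3 plan.py 0.487 0.2235 0.15 84.1
```

```text
clock: 23.98
eef_pos: [0.5473, -0.0418, 0.1495]
tool_rot: [-0.706, 0.038, -0.036, 0.706]
ft_force: [1.5, 1.8, -1.6]
grip_width: 0.0436
t 23.98 p [ 0.5473 -0.0418  0.1495] jaw deg 84.0 down -1.0 grip 0.0436 q6 0.03
shift [-3.500e+00 -1.000e-02  1.031e+01] turn [-0.001 -0.006 -0.015]
```

```bash
python3 -m handwheel '[[-0.7,0,2,0,0,0],[-1.5,0,4.3,0,0,0],[-2.3,0,6.6,0,0,0],[-3,0,8.8,0,0,0],[-3.4,0,10,0,0,0]]'
python3 -m handwheel '[[0,0.5,0,0,0,0],[0,1,0,0,0,0],[0,1.6,0,0,0,0],[0,2.2,0,0,0,0],[0,2.8,0,0,0,0]]'
python3 plan.py 0.487 0.2235 0.0275 84.1
```

```text
clock: 24.6
eef_pos: [0.489, 0.2162, 0.1496]
tool_rot: [0.706, -0.037, 0.036, -0.706]
ft_force: [0.2, -0.7, -2.0]
grip_width: 0.0432
clock: 25.22
eef_pos: [0.491, 0.2131, 0.0798]
tool_rot: [0.706, -0.038, 0.038, -0.706]
ft_force: [-0.9, -0.6, -1.1]
grip_width: 0.043
t 25.23 p [0.491  0.2131 0.0798] jaw deg 83.8 down -1.0 grip 0.043 q6 0.52
shift [-0.2   2.09  0.4 ] turn [ 0.002 -0.027 -0.003]
```

```bash
python3 -m handwheel '[[-0.1,0.4,0.2,0,0,0],[-0.2,0.9,0.4,0,0,0],[-0.2,1.4,0.4,0,0,0],[-0.2,1.8,0.4,0,0,0],[-0.2,1.9,0.4,0,0,0]]'
python3 -m handwheel '[[0,0.03,0,0,0,0],[0,0.06,0,0,0,0],[0,0.09,0,0,0,0],[0,0.12,0,0,0,0],[0,0.14,0,0,0,0]]'
python3 plan.py 0.487 0.2235 0.0275 84.1
```

```text
clock: 25.85
eef_pos: [0.4866, 0.2242, 0.0326]
tool_rot: [0.706, -0.038, 0.037, -0.706]
ft_force: [-0.3, -0.5, -1.8]
grip_width: 0.0435
clock: 26.48
eef_pos: [0.4871, 0.2244, 0.0301]
tool_rot: [-0.706, 0.038, -0.038, 0.706]
ft_force: [0.0, -0.0, -1.7]
grip_width: 0.0432
t 26.48 p [0.4871 0.2244 0.0301] jaw deg 83.9 down -1.0 grip 0.0432 q6 0.54
shift [-0.    0.1  -0.04] turn [-0.001 -0.02   0.001]
```

```bash
python3 -m handwheel '[[0,0.02,0,0,0,0],[0,0.04,0,0,0,0],[0,0.06,0,0,0,0],[0,0.08,0,0,0,0],[0,0.08,0,0,0,0]]'
python3 -m handwheel '[[0,0.02,0,0,0,0],[0,0.04,0,0,0,0],[0,0.06,0,0,0,0],[0,0.06,0,0,0,0],[0,0.06,0,0,0,0]]'
```

```text
clock: 27.1
eef_pos: [0.487, 0.2244, 0.028]
tool_rot: [0.706, -0.038, 0.038, -0.706]
ft_force: [1.1, 0.8, -1.5]
grip_width: 0.0432
clock: 27.72
eef_pos: [0.4871, 0.2244, 0.0266]
tool_rot: [0.706, -0.038, 0.038, -0.706]
ft_force: [0.4, 0.4, -0.7]
grip_width: 0.0434
```

```bash
python3 -m handwheel '[[0,0.02,0,0,0,0],[0,0.04,0,0,0,0],[0,0.04,0,0,0,0],[0,0.04,0,0,0,0],[0,0.04,0,0,0,0]]'
```

```text
clock: 28.35
eef_pos: [0.4871, 0.2244, 0.0266]
tool_rot: [-0.706, 0.037, -0.038, 0.706]
ft_force: [-2.7, -1.4, 6.4]
grip_width: 0.0434
```

Contact; release, retreat, and head for the round die (radial jaw route; bridge at about 62°, so jaw about 62 + 90 is not needed on a circle, but I will keep off the bridge ends).

```bash
python3 -m handwheel '[[0,0,0,0,0,0],[0,0,0,0,0,0],[0,0,0,0,0,0],[0,0,0,0,0,0],[0,0,0,0,0,0]]' 1
python3 -m handwheel '[[0,-0.5,0,0,0,0],[0,-1.5,0,0,0,0],[0,-3,0,0,0,0],[0,-5,0,0,0,0],[0,-6,0,0,0,0]]'
python3 plan.py 0.485 -0.328 0.18 90
```

```text
clock: 28.98
eef_pos: [0.487, 0.2244, 0.0254]
tool_rot: [0.706, -0.038, 0.038, -0.706]
ft_force: [0.0, 0.6, -0.4]
grip_width: 0.0854
clock: 29.6
eef_pos: [0.4884, 0.225, 0.1797]
tool_rot: [-0.705, 0.036, -0.039, 0.707]
ft_force: [0.3, 0.6, -0.1]
grip_width: 0.0852
t 29.6 p [0.4884 0.225  0.1797] jaw deg 83.9 down -1.0 grip 0.0852 q6 0.54
shift [  2.21  -0.06 -22.01] turn [-0.015 -0.609  0.028]
```

```bash
python3 -m handwheel '[[0.1,0,-1.6,0,-0.6,0],[0.3,0,-3.7,0,-1.3,0],[0.5,0,-5.9,0,-2,0],[0.8,0,-8.1,0,-2.7,0],[1,0,-10.3,0,-3.4,0]]'
python3 plan.py 0.49 -0.328 0.18 152
```

```text
clock: 30.22
eef_pos: [0.4848, -0.036, 0.1767]
tool_rot: [0.686, 0.173, -0.171, -0.686]
ft_force: [2.0, -0.5, -0.2]
grip_width: 0.0856
t 30.23 p [ 0.4848 -0.036   0.1767] jaw deg 118.2 down -1.0 grip 0.0856 q6 -0.57
shift [ -5.33  -0.13 -10.4 ] turn [ 0.009 -3.385  0.008]
```

```bash
python3 -m handwheel '[[-1,-0.1,-2,0,-0.7,0],[-2.1,-0.1,-4.1,0,-1.4,0],[-3.2,-0.1,-6.2,0,-2.1,0],[-4.3,-0.1,-8.3,0,-2.8,0],[-5.2,-0.1,-10,0,-3.38,0]]'
python3 plan.py 0.5 -0.329 0.18 152
python3 - <<'E'
from wf import *
fitw("round",.5,-.329,62,save="pics/w4.png")
E
```

```text
clock: 30.85
eef_pos: [0.4865, -0.3186, 0.1791]
tool_rot: [0.607, 0.364, -0.363, -0.606]
ft_force: [0.3, -0.2, 0.4]
grip_width: 0.0854
t 30.85 p [ 0.4865 -0.3186  0.1791] jaw deg 151.8 down -1.0 grip 0.0854 q6 -1.66
shift [-0.11 -0.03 -0.67] turn [ 0.009 -0.017 -0.001]
round [ 0.4994 -0.3298] yaw 60.0 err 0.108
```

View pics/w4.png

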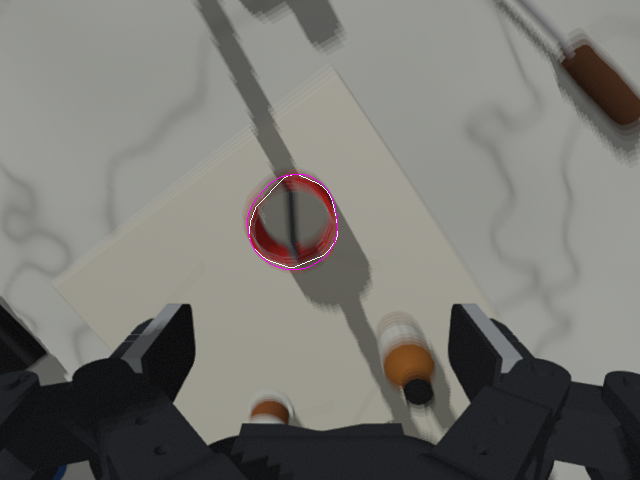

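```bash
python3 - <<'E'
from wf import *
fitw("round",.5,-.329,62,save="pics/w5.png")
fitw("tag",.487,.2235,-6,zb=.0128,cams=("top",))
fitw("tag",.487,.2235,174,zb=.0128,cams=("top",))
E
python3 plan.py 0.4995 -0.329 0.06 152
```

```text
round [ 0.4997 -0.3261] yaw 48.9 err 0.02
tag [0.4862 0.2207] yaw -6.8 err 0.154
tag [0.4831 0.2221] yaw 166.1 err 0.218
t 31.05 p [ 0.4863 -0.3169  0.1784] jaw deg 151.6 down -1.0 grip 0.0854 q6 -1.65
shift [-0.18  4.74 -0.7 ] turn [ 0.    -0.045  0.002]
```

View pics/w5.png

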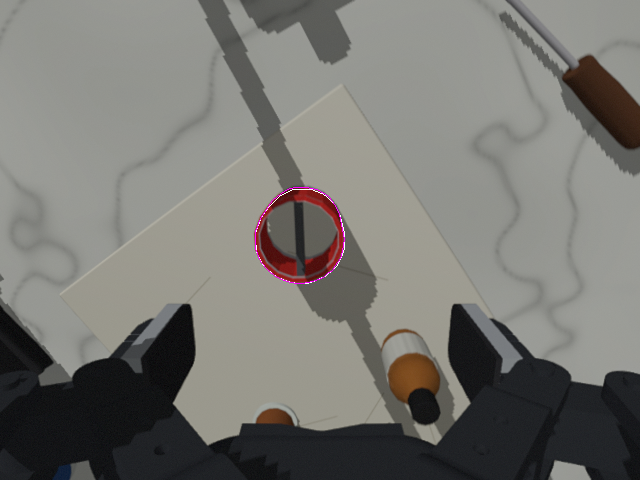

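```bash
python3 -m handwheel '[[-0.1,0.8,-0.66,0,0,0],[-0.1,2,-0.66,0,0,0],[-0.1,3.3,-0.66,0,0,0],[-0.1,4.4,-0.66,0,0,0],[-0.1,4.7,-0.66,0,0,0]]'
python3 plan.py 0.4997 -0.327 0.024 152
```

```text
clock: 31.68
eef_pos: [0.499, -0.3236, 0.0591]
tool_rot: [-0.605, -0.363, 0.364, 0.608]
ft_force: [0.5, 0.4, -0.0]
grip_width: 0.0855
t 31.68 p [ 0.499  -0.3236  0.0591] jaw deg 151.8 down -1.0 grip 0.0855 q6 -1.65
shift [-0.11  1.4  -0.09] turn [-0.023 -0.02   0.003]
```

```bash
python3 -m handwheel '[[-0.1,0.4,-0.05,0,0,0],[-0.1,0.8,-0.05,0,0,0],[-0.1,1.2,-0.05,0,0,0],[-0.1,1.38,-0.05,0,0,0],[-0.1,1.38,-0.05,0,0,0]]'
python3 -m handwheel '[[0,0,0,0,0,0],[0,0,0,0,0,0],[0,0,0,0,0,0],[0,0,0,0,0,0],[0,0,0,0,0,0]]' -1
python3 plan.py 0.4997 -0.327 0.024 152
python3 -m handwheel '[[0,-0.5,0,0,0,0],[0,-1.5,0,0,0,0],[0,-3,0,0,0,0],[0,-4.8,0,0,0,0],[0,-5.3,0,0,0,0]]' 
python3 plan.py 0.6014 0.2116 0.15 152
```

```text
clock: 32.3
eef_pos: [0.4997, -0.3288, 0.0256]
tool_rot: [-0.607, -0.362, 0.363, 0.607]
ft_force: [0.0, -0.3, -0.2]
grip_width: 0.0855
clock: 32.92
eef_pos: [0.5004, -0.3292, 0.0268]
tool_rot: [0.607, 0.363, -0.362, -0.607]
ft_force: [-0.9, -0.0, 5.5]
grip_width: 0.0552
t 32.92 p [ 0.5004 -0.3292  0.0268] jaw deg 151.7 down -1.0 grip 0.0552 q6 -1.66
shift [0.06 0.11 0.07] turn [ 0.008 -0.03  -0.001]
clock: 33.55
eef_pos: [0.5014, -0.3298, 0.1619]
tool_rot: [0.609, 0.364, -0.362, -0.605]
ft_force: [0.5, 0.1, -2.7]
grip_width: 0.0552
t 33.55 p [ 0.5014 -0.3298  0.1619] jaw deg 151.7 down -1.0 grip 0.0552 q6 -1.66
shift [20.97  0.43  6.75] turn [ 0.032 -0.029 -0.003]
```

```bash
python3 -m handwheel '[[1.8,0,0.6,0,0,0],[4,0,1.3,0,0,0],[6.2,0,2,0,0,0],[8.4,0,2.7,0,0,0],[10.6,0,3.4,0,0,0]]'
python3 plan.py 0.6014 0.2116 0.15 152
```

```text
clock: 34.17
eef_pos: [0.5498, -0.0534, 0.1571]
tool_rot: [-0.607, -0.362, 0.363, 0.608]
ft_force: [0.5, -1.0, -2.1]
grip_width: 0.0555
t 34.17 p [ 0.5498 -0.0534  0.1571] jaw deg 151.7 down -1.0 grip 0.0555 q6 -1.17
shift [10.31  0.28  3.21] turn [-0.014 -0.031 -0.006]
```

```bash
python3 -m handwheel '[[2,0,0.6,0,0,0],[4.2,0,1.3,0,0,0],[6.4,0,2,0,0,0],[8.6,0,2.6,0,0,0],[9.8,0,3.1,0,0,0]]'
python3 -m handwheel '[[0,0.2,0,0,0,0],[0,0.7,0,0,0,0],[0,1.3,0,0,0,0],[0,2,0,0,0,0],[0,2.6,0,0,0,0]]'
python3 plan.py 0.6014 0.2116 0.0275 152
```

```text
clock: 34.8
eef_pos: [0.5979, 0.2, 0.1564]
tool_rot: [-0.606, -0.363, 0.364, 0.607]
ft_force: [0.6, -0.3, -1.8]
grip_width: 0.0554
clock: 35.42
eef_pos: [0.598, 0.1957, 0.0917]
tool_rot: [-0.607, -0.361, 0.363, 0.608]
ft_force: [1.2, 0.1, -1.9]
grip_width: 0.055
t 35.42 p [0.598  0.1957 0.0917] jaw deg 151.6 down -1.0 grip 0.055 q6 -0.76
shift [0.63 2.57 0.18] turn [-0.008 -0.04  -0.009]
```

```bash
python3 -m handwheel '[[0.4,0.4,0.15,0,0,0],[0.62,0.9,0.18,0,0,0],[0.62,1.5,0.18,0,0,0],[0.62,2.1,0.18,0,0,0],[0.62,2.3,0.18,0,0,0]]'
python3 -m handwheel '[[0,0.03,0,0,0,0],[0,0.06,0,0,0,0],[0,0.09,0,0,0,0],[0,0.12,0,0,0,0],[0,0.12,0,0,0,0]]'
python3 plan.py 0.6014 0.2116 0.0275 152
```

```text
clock: 36.05
eef_pos: [0.6009, 0.2125, 0.0342]
tool_rot: [-0.607, -0.362, 0.364, 0.607]
ft_force: [0.2, -0.2, -2.2]
grip_width: 0.0549
clock: 36.67
eef_pos: [0.602, 0.213, 0.0332]
tool_rot: [0.607, 0.363, -0.363, -0.607]
ft_force: [0.0, 0.5, -2.5]
grip_width: 0.0551
t 36.67 p [0.602  0.213  0.0332] jaw deg 151.7 down -1.0 grip 0.0551 q6 -0.74
shift [-0.06  0.23 -0.  ] turn [ 0.001 -0.03   0.001]
```

```bash
python3 -m handwheel '[[-0.03,0.05,0,0,0,0],[-0.06,0.1,0,0,0,0],[-0.06,0.14,0,0,0,0],[-0.06,0.16,0,0,0,0],[-0.06,0.16,0,0,0,0]]'
python3 -m handwheel '[[0,0.02,0,0,0,0],[0,0.04,0,0,0,0],[0,0.06,0,0,0,0],[0,0.06,0,0,0,0],[0,0.06,0,0,0,0]]'
```

```text
clock: 37.3
eef_pos: [0.6013, 0.2117, 0.029]
tool_rot: [-0.607, -0.363, 0.363, 0.607]
ft_force: [0.5, 0.6, -2.7]
grip_width: 0.055
clock: 37.92
eef_pos: [0.6013, 0.2116, 0.0275]
tool_rot: [0.607, 0.363, -0.363, -0.607]
ft_force: [-0.4, -1.1, -2.6]
grip_width: 0.0548
```

```bash
python3 -m handwheel '[[0,0.02,0,0,0,0],[0,0.04,0,0,0,0],[0,0.04,0,0,0,0],[0,0.04,0,0,0,0],[0,0.04,0,0,0,0]]'
```

```text
clock: 38.55
eef_pos: [0.6014, 0.2117, 0.0269]
tool_rot: [0.607, 0.363, -0.363, -0.607]
ft_force: [-0.3, -0.8, 2.1]
grip_width: 0.0549
```

```bash
python3 -m handwheel '[[0,0.02,0,0,0,0],[0,0.02,0,0,0,0],[0,0.02,0,0,0,0],[0,0.02,0,0,0,0],[0,0.02,0,0,0,0]]'
python3 -m handwheel '[[0,0,0,0,0,0],[0,0,0,0,0,0],[0,0,0,0,0,0],[0,0,0,0,0,0],[0,0,0,0,0,0]]' 1
python3 -m handwheel '[[0,-0.5,0,0,0,0],[0,-1.5,0,0,0,0],[0,-3,0,0,0,0],[0,-5,0,0,0,0],[0,-6,0,0,0,0]]'
python3 plan.py 0.45 0 0.22 152
```

```text
clock: 39.17
eef_pos: [0.6014, 0.2117, 0.0269]
tool_rot: [0.607, 0.363, -0.362, -0.607]
ft_force: [-2.3, -0.8, 5.4]
grip_width: 0.0551
clock: 39.8
eef_pos: [0.6013, 0.2116, 0.026]
tool_rot: [-0.607, -0.363, 0.363, 0.607]
ft_force: [0.1, -0.4, 0.7]
grip_width: 0.0852
clock: 40.42
eef_pos: [0.6028, 0.2122, 0.1808]
tool_rot: [0.607, 0.365, -0.36, -0.607]
ft_force: [0.2, 0.1, -0.8]
grip_width: 0.0856
t 40.42 p [0.6028 0.2122 0.1808] jaw deg 151.7 down -1.0 grip 0.0856 q6 -0.74
shift [-10.36  -1.62   1.35] turn [ 0.024 -0.03   0.027]
```

```bash
python3 -m handwheel '[[-1.6,-0.8,0,0,0,0],[-3.6,-1.6,0,0,0,0],[-5.6,-2,0,0,0,0],[-7.6,-2,0,0,0,0],[-9,-2,0,0,0,0]]'
python3 -m handwheel '[[0,0,0,0,0,0],[0,0,0,0,0,0],[0,0,0,0,0,0],[0,0,0,0,0,0],[0,0,0,0,0,0]]'
python3 - <<'E'
from wf import *
B={"round":(.6014,.2116,-6),"hex":(.5911,.1122,-6),"oval":(.4767,.124,-6),"tag":(.487,.2235,-6)}
for n in("top","scene"):
  for k,b in B.items(): fitw(k,*b,zb=.0128,cams=(n,))
t=bot.camera("top");s=bot.camera("scene")
cv2.imwrite("pics/t9.png",cv2.resize(t["color"][150:340,130:540][:,:,::-1],None,fx=1.95,fy=1.95,interpolation=cv2.INTER_CUBIC))
cv2.imwrite("pics/s9.png",cv2.resize(s["color"][150:360,100:500][:,:,::-1],None,fx=1.95,fy=1.95,interpolation=cv2.INTER_CUBIC))
o=bot.get_obs();print(o["eef_pos"],o["grip_width"],o["clock"])
E
```

```text
clock: 41.05
eef_pos: [0.4937, 0.0119, 0.2276]
tool_rot: [0.608, 0.363, -0.362, -0.607]
ft_force: [0.8, -0.7, -0.5]
grip_width: 0.0856
clock: 41.68
eef_pos: [0.4948, 0.0141, 0.2258]
tool_rot: [-0.607, -0.363, 0.363, 0.607]
ft_force: [-0.2, 0.3, -0.8]
grip_width: 0.0854
round [0.6003 0.2119] yaw -2.4 err 0.074Traceback (most recent call last):
  File "<stdin>", line 4, in <module>
  File "wf.py", line 17, in fitw
    ms[n]=cv2.convexHull(cv2.findNonZero(m))[:,0].astype(np.float32)
          ~~~~~~~~~~~~~~^^^^^^^^^^^^^^^^^^^^
cv2.error: OpenCV(4.12.0) /io/opencv/modules/imgproc/src/convhull.cpp:143: error: (-215:Assertion failed) total >= 0 && (depth == CV_32F || depth == CV_32S) in function 'convexHull'
```

```bash
python3 -m handwheel '[[-1.6,0,0.6,0,0,0],[-3.6,0,1.4,0,0,0],[-5.6,0,2.2,0,0,0],[-7.6,0,3,0,0,0],[-9,0,3.6,0,0,0]]'
python3 -m handwheel '[[0,0,0,0,0,0],[0,0,0,0,0,0],[0,0,0,0,0,0],[0,0,0,0,0,0],[0,0,0,0,0,0]]'
python3 - <<'E'
from wf import *
t=bot.camera("top");s=bot.camera("scene")
cv2.imwrite("pics/t9.png",cv2.resize(t["color"][150:340,130:540][:,:,::-1],None,fx=1.95,fy=1.95,interpolation=cv2.INTER_CUBIC))
cv2.imwrite("pics/s9.png",cv2.resize(s["color"][150:360,100:500][:,:,::-1],None,fx=1.95,fy=1.95,interpolation=cv2.INTER_CUBIC))
o=bot.get_obs();print(o["eef_pos"],o["grip_width"],o["clock"])
B={"round":(.6014,.2116,-6),"hex":(.5911,.1122,-6),"oval":(.4767,.124,-6),"tag":(.487,.2235,-6)}
for n in("top","scene"):
  for k,b in B.items(): 
   try:fitw(k,*b,zb=.0128,cams=(n,))
   except Exception as e:print(n,k,"fail")
E
```

```text
clock: 42.4
eef_pos: [0.3071, -0.1427, 0.2262]
tool_rot: [0.607, 0.362, -0.362, -0.607]
ft_force: [0.1, -0.5, -0.5]
grip_width: 0.0854
clock: 43.02
eef_pos: [0.3091, -0.1416, 0.2259]
tool_rot: [-0.607, -0.363, 0.363, 0.607]
ft_force: [-0.2, -0.4, -0.2]
grip_width: 0.0856
[ 0.30891806 -0.14168123  0.2259589 ] 0.08521846857243481 43.125
round [0.6    0.2114] yaw 12.7 err 0.031
hex [0.5882 0.1113] yaw -4.0 err 0.032
oval [0.4749 0.1235] yaw -5.1 err 0.034
tag [0.4854 0.2227] yaw -6.6 err 0.112
round [0.6    0.2125] yaw 0.3 err 0.095
hex [0.5884 0.1126] yaw 4.9 err 0.101
oval [0.4735 0.124 ] yaw -3.5 err 0.21
tag [0.4799 0.2215] yaw 7.3 err 2.094
```

View pics/t9.png

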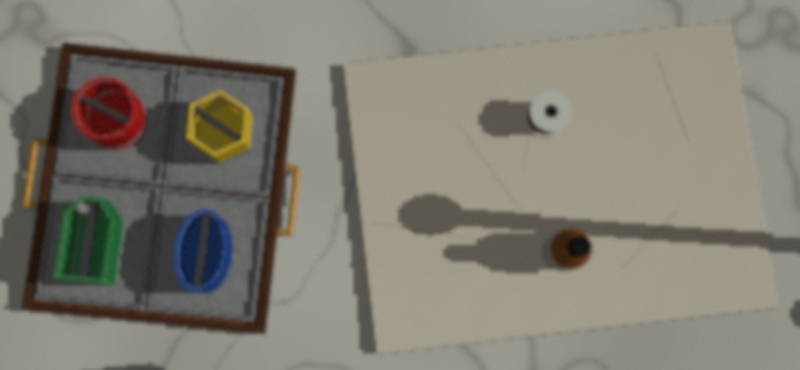

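View pics/s9.png

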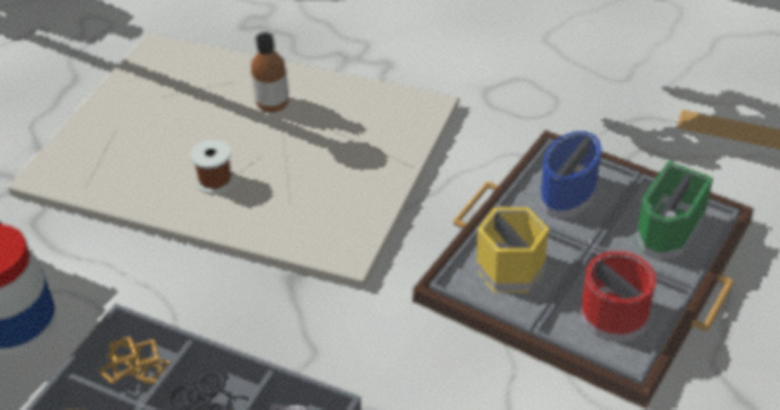

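All four dies stand flat and centred in their own bays. The bottle is at the same pixels as before (578,246 in the top crop and 268,80 in the scene crop), and the arm is clear.

```bash
python3 -c "
from workcell import bot
print(bot.job_done())"
```

```text
the job is handed in; nothing more can be done
None
```

All four dies are back in the bays with their own silhouettes, and the job is handed in at about 43 s. I lowered each one until the wrist force showed contact with the floor, then released it.

**Position and yaw:** in the last top-camera check, every die was within 3 mm of its bay centre. The oval's yaw was −5.1° and the tag's −6.6°, against −5.9° for the rack.

**Bottle and arm:** the dye bottle stands at the same pixels as at the start, and the arm is open and clear of everything.

**Checks that disagreed:** the scene-camera fits were poorer. The round, hex and oval agreed with the top view to about 3 mm. The scene fit for the tag failed (error 2.09), and I didn't pursue the cause. I judged its placing from the top-camera fit and from both pictures, which show it upright in the middle of its bay.

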